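# Snap the retaining clip onto the guide roller's axle

### The arm

A 7-joint arm with a two-finger parallel gripper is mounted at the origin on a cart in front of the work surface, level with it; the furniture and walls round the work are solid. World frame = base frame: x ahead of the robot, y to its left, z up, the work surface at z = 0. Lengths are in mm, angles in rad, forces in N, time in s.
With the tool pointing down it reaches from about 350 to 775 mm from the base axis. Payload 3.1 kg.
Tool frame: the origin (TCP) lies midway between the tips of the shut fingers; the grasp point (between the pads) lies 19 mm behind it (robot.tcp_to_grasp is the distance from the TCP to the grasp point, in mm); z points along the fingers, y is the line along which they close (so a half turn about z gives the same grasp; the last joint's range is limited). The gripper opens to 85 mm and grips with 20 to 120 N. Pads are 22 mm wide; open, the fingers measure 114 mm over their backs; the gripper's body (76 mm by 85 mm) begins 54 mm behind the grasp point. The pads swing forward as they close: fully open they stand 13 mm farther back than shut.
Start: joints at [-1.324, 0.311, 0.014, 1.512, -0.004, 1.319, -0.027], TCP at [156.613, 527.247, 231.304] pointing down, gripper open.
Joint ranges: [-2.7, 2.7], [-0.3, 1.91], [-1.27, 1.3], [0.12, 2.57], [-1.44, 4.58], [0.2, 2.03], [-3.05, 3.05]. Speed limits (rad/s): [2.79, 2.79, 3.14, 3.14, 3.14, 3.14, 3.14].

### API

Orientations are given as a unit quaternion [w, x, y, z].
In Python, from bench import robot gives the robot as it stands.
- The arm moves only by the tool play_rows, never from a script. Its argument "steps" is a list of rows, each a list of 7 numbers: the shift along the tool's x, y, z in cm, then the turn, a rotation vector about the tool's x, y, z in rad, then the closure, from 0 (fully open) to 1 (shut). A call has 1 to 20 rows; each row is the pose to reach, as a shift and turn from the pose commanded when the call began, along the tool's axes at that moment; what a row does not reach only later rows make up. A row lasts 1/12 s, in which the tool goes at most 41.7 mm and 7.16 degrees, less where a joint would pass 70% of its speed; a pose out of reach is approached as far as the arm can. A call with a gripper value outside its range is refused whole. The fingers move at their own pace and stop on an object; "squeeze" is the grip in N (left out, the last holds). Time passes only in rows, so rows that repeat a pose let the fingers close. It gives the time, the measured TCP pose, the force, the opening and the grip force at its end, in the units of the state.
- robot.sense(): the state, without advancing time (a new reading comes with each control period).
- robot.read_camera(name): name is "scene" or "side" or "wrist"; returns a dict with "image" (420x560x3 uint8, blue, green, red), "range_z" (420x560 float32, mm along the optical axis (not along the pixel's ray), 0 where there is no reading), "K" (3x3 intrinsics, pixels), "world_from_camera" (4x4, takes a point from camera to world coordinates). Camera axes: x right, y up, looking along -z (the intrinsics and any distortion apply to the point x, -y, -z); pixel columns grow to the right and rows downward; lengths in mm; the calibration is good to about 2 mm. A picture is of the moment at which its call begins.
- robot.job_done(): hands the job in; it is judged then, once.
The state is a dict: "clock": time; "joint_pos": joint angles; "joint_velocities": joint speeds; "joint_torque": joint torques, N m; "tcp_pos": TCP position; "tcp_rot": TCP orientation; "force": force on the tool from outside, world axes, zero at the start; "wrist_torque": the same for the moment, N m; "width": finger opening in mm; "finger_force": force on a finger pad.
Only numpy, scipy, OpenCV 4.12 (cv2) and the standard library are available. Lean on these libraries where they do the work, as an engineer would, in place of code of your own. Each camera call takes 0.05 s, during which the arm holds its last target. There are 200 camera calls.

### The job

The guide roller on the bench has lost its retaining clip. Pick the clip up by its grip, rest it lightly on the roller's top face and push it sideways into the groove of the axle until it snaps fully home, then let go of it. Feel your way: never press hard on the roller or axle or ram the clip against them, and leave the other things on the bench where they are.

Things in the scene. Friction and masses are not known exactly. Their poses are not given: they have to be found in the camera images.
- guide_post: Guide roller post, fixed to the bench: steel foot plate 100 x 84 x 8 mm with a collar that clamps an upright stem. On the stem a grey roller, 72 mm across, 24 mm thick, with a flat level top, from which the steel axle stands up. Origin: on the axle's centre line at bench height, z up. Round, so the clip may come from any side. Clip-to-post force (jaw pinch included) must stay under 30 N.
- axle_low (a point): Point on the axle's centre line 54 mm above the bench: centre of the roller's top face if the stem were at its lowest. The stem is clamped 0 to 24 mm higher, how much no reading tells: find it by touch or sight. From the roller's top face up, the axle has a groove (neck 18 mm across, 8.5 mm tall, starting right at that face), then a head 24 mm across, 12 mm tall.
- clip: Loose spring clip, dark steel, 5.5 mm thick, about 55 g, lying flat: a C of 18.5 mm bore on a 12 mm wide tail with an upright black grip. Origin: bore centre, underside; +x out through the mouth, z up. Jaw ends reach 10.5 mm ahead, 15 mm to each side; tail end 52 mm behind. Mouth 13 mm when relaxed; the jaws yield for the 18 mm neck but not for the 24 mm head.
- clip_grip (a point): Middle of the clip's upright black grip, 40 mm behind the clip's origin, 27 mm above its underside; axes as the clip's. Grip 12 mm thick (along y: pinch across this), 22 mm long (x), top 42 mm above the underside. Pushed along the clip's +x, the jaws meet the neck about 15 mm short of the axle line, resist with about 6 to 11 N, are widest 7 mm short, then snap shut on the line.
- jaw_l (a joint): Opening of the clip's jaw on its +y side, rad: 0 relaxed, about 0.15 when passing the neck, 0.19 at most; sprung shut.
- jaw_r (a joint): The same for the jaw on the -y side.
- tape_measure: Bystander: yellow tape measure, 39 x 78 x 66 mm, standing just beyond the post (the other one farther off is no concern). Origin: centre of its underside.
- sanding_block: Bystander: brown cork sanding block, 67 x 114 x 30 mm, right of the post. Origin: centre of its underside.
- marker: Bystander: white pen with a blue cap, 17 x 135 x 16 mm, lying left of the post. Origin: centre of its underside.
- screwdriver_fl: Bystander: screwdriver with a yellow handle, 26 x 184 x 26 mm, lying left of the clip. Origin: centre of its underside.

How it is judged:
By the outcome, as a careful person would: the job done as asked, in the order asked, and still so for the second after the job is handed in, with the robot touching nothing.
It also fails if it takes over 66 s, if anything falls off the work surface, if the arm or the gripper's body presses on something with over 40 N, if the wrist force passes 120 N, or if a joint passes its speed limit or range.

## Working session

There is one attempt and no reset: what is moved stays moved. The work goes in short steps, Python scripts to look and compute and a tool call to move; the robot and the scene stay as the last step left them, time stands still between calls to the robot, and variables do not carry over. Pictures are saved under pics/ and viewed, at most 10 in all, crops included, and the job is handed in when it is done.

Besides the shell and the picture viewer there is one more tool, called as name([rows], argument=value, ...), one row to a line, values as JSON. play_rows: Moves the arm, as the interface text tells. Its arguments: {"type":"object","properties":{"steps":{"type":"array"},"squeeze":{"type":"number"}},"required":["steps"]}

```bash
mkdir -p pics; cat > h.py <<'E'
import numpy as np, cv2
from bench import robot
def cloud(c):
    z=c["range_z"].astype(float);K=c["K"];h,w=z.shape
    u,v=np.meshgrid(np.arange(w),np.arange(h))
    x=(u-K[0,2])/K[0,0]*z;y=(v-K[1,2])/K[1,1]*z
    P=np.stack([x,-y,-z,np.ones_like(z)],-1)@c["world_from_camera"].T
    P=P[...,:3];P[z==0]=np.nan
    return P
E
python3 - <<'E'
from h import *
for n in("scene","side"):
    c=robot.read_camera(n);np.savez(n+".npz",**{k:np.array(v) for k,v in c.items()})
    cv2.imwrite(f"pics/{n}1.png",c["image"]);print(n,c["K"].round(1).tolist(),c["world_from_camera"].round(3).tolist(),(c["range_z"]>0).mean())
s=robot.sense();print({k:np.round(v,3).tolist() for k,v in s.items()})
E
```

```text
scene [[455.1, 0.0, 283.7], [0.0, 455.1, 208.9], [0.0, 0.0, 1.0]] [[0.633, 0.46, -0.622, -111.386], [-0.774, 0.372, -0.512, -507.95], [-0.004, 0.806, 0.592, 749.012], [0.0, 0.0, 0.0, 1.0]] 0.9960289115646258
side [[380.0, 0.0, 280.3], [0.0, 380.0, 202.7], [0.0, 0.0, 1.0]] [[-0.836, 0.273, -0.476, 206.97], [-0.548, -0.382, 0.744, 696.937], [0.021, 0.883, 0.469, 457.726], [0.0, 0.0, 0.0, 1.0]] 0.9960246598639456
{'clock': 0.1, 'joint_pos': [-1.324, 0.312, 0.014, 1.513, -0.004, 1.319, -0.027], 'joint_velocities': [-0.001, -0.003, 0.0, -0.003, -0.001, 0.001, 0.001], 'joint_torque': [0.001, -38.086, 0.147, -23.124, 0.012, 0.008, 0.0], 'tcp_pos': [156.415, 526.603, 230.326], 'tcp_rot': [-0.0, 0.144, 0.99, -0.001], 'force': [0.209, -0.707, 0.023], 'wrist_torque': [0.049, 0.01, -0.012], 'finger_force': 0.0, 'width': 85.198}
```

View pics/scene1.png

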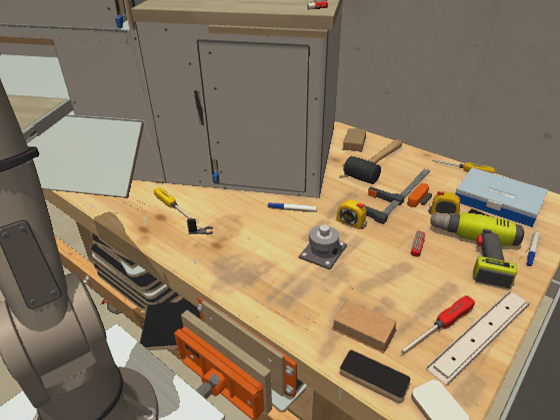

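View pics/side1.png

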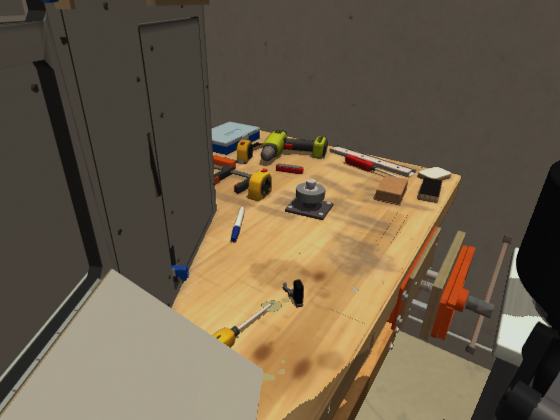

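The scene view shows the post at about (324,240), the clip at (200,228) with its black grip at (192,226) and its mouth toward the right, the tape at (352,212) and the marker at (292,208). In the side view the post is at (310,195) and the clip at (295,292).

```bash
python3 - <<'E'
from h import *
def rng(P,I,lab,m):
    q=P[m];print(lab,len(q),"min",q.min(0).round(1),"max",q.max(0).round(1),"med",np.median(q,0).round(1))
for n,clipbox,postbox in(("scene",(180,212,220,240),(296,215,350,268)),("side",(276,275,310,312),(280,172,338,222))):
    c=dict(np.load(n+".npz"));P=cloud(c);I=c["image"]
    for lab,b in(("clip",clipbox),("post",postbox)):
        m=np.zeros(I.shape[:2],bool);m[b[1]:b[3],b[0]:b[2]]=1
        z=P[...,2]
        if lab=="clip":
            rng(P,I,n+" clip>3",m&(z>3.)); rng(P,I,n+" grip>15",m&(z>15)); g=m&(z>36); 
            if g.any(): rng(P,I,n+" griptop",g)
            q=P[m&(z>3.)&(z<10)]
            dark=m&(I.max(-1)<90); rng(P,I,n+" dark",dark)
            b0=z[m&(I[...,2]>150)];print("bench z",np.median(b0))
        else:
            q=P[m]; print(n,"z hist",[(int(k),int(((q[:,2]>=k)&(q[:,2]<k+4)).sum())) for k in range(-4,112,4)])
            for lo in(30,60,70,80,90): 
                if (m&(z>lo)).any(): rng(P,I,f"{n} post>{lo}",m&(z>lo))
    s={"scene":(175,205,175,75),"side":(250,160,100,160)}[n]
cS=dict(np.load("scene.npz"))["image"];cD=dict(np.load("side.npz"))["image"]
a=[cS[210:245,175:225],cS[212:272,290:360],cD[270:315,265:320],cD[170:222,280:345]]
cv2.imwrite("pics/crops1.png",np.vstack([np.hstack([cv2.resize(x,(390,290),interpolation=cv2.INTER_CUBIC) for x in a[i:i+2]]) for i in(0,2)]))
E
```

```text
scene clip>3 262 min [411.7 197.6   3.1] max [520.3 336.8  44. ] med [453.  252.6  11.2]
scene grip>15 106 min [435.4 246.1  15. ] max [481.2 326.9  44. ] med [445.4 255.4  31.9]
scene griptop 44 min [436.2 247.1  36.1] max [457.3 266.8  44. ] med [445.6 256.3  40.7]
scene dark 169 min [nan nan nan] max [nan nan nan] med [nan nan nan]
bench z nan
scene z hist [(-4, 495), (0, 956), (4, 164), (8, 425), (12, 67), (16, 22), (20, 23), (24, 24), (28, 6), (32, 20), (36, 33), (40, 38), (44, 41), (48, 34), (52, 53), (56, 337), (60, 27), (64, 5), (68, 13), (72, 12), (76, 44), (80, 7), (84, 0), (88, 0), (92, 0), (96, 0), (100, 0), (104, 0), (108, 0)]
scene post>30 668 min [559.2 -83.8  30. ] max [724.1 -12.9  82. ] med [587.2 -55.1  57.5]
scene post>60 108 min [563.6 -78.5  60. ] max [624.6 -18.2  82. ] med [592.5 -49.8  75.1]
scene post>70 74 min [585.3 -59.4  70.2] max [607.4 -36.8  82. ] med [593.2 -49.2  77.7]
scene post>80 7 min [587.7 -57.   80. ] max [601.2 -40.9  82. ] med [596.8 -45.8  80.4]
side clip>3 305 min [435.  231.7   3.1] max [491.2 270.4  43.4] med [445.9 262.6  21.7]
side grip>15 181 min [435.9 249.6  15.2] max [458.3 270.4  43.4] med [443.2 263.8  34.5]
side griptop 82 min [436.2 249.6  36. ] max [458.3 270.4  43.4] med [445.9 261.4  41.4]
side dark 307 min [435.  221.   -1.4] max [490.3 270.5  43.4] med [445.8 262.8  19.3]
bench z nan
side z hist [(-4, 1214), (0, 530), (4, 265), (8, 269), (12, 22), (16, 18), (20, 9), (24, 0), (28, 0), (32, 19), (36, 44), (40, 44), (44, 40), (48, 44), (52, 68), (56, 219), (60, 9), (64, 11), (68, 15), (72, 14), (76, 32), (80, 0), (84, 0), (88, 0), (92, 0), (96, 0), (100, 0), (104, 0), (108, 0)]
side post>30 559 min [560.6 -80.7  33.4] max [631.5 -10.3  78.4] med [588.9 -32.7  56.3]
side post>60 81 min [584.5 -57.1  60.1] max [606.9 -35.2  78.4] med [593.8 -40.8  73.9]
side post>70 55 min [584.5 -57.1  70.5] max [606.9 -35.3  78.4] med [594.4 -42.6  76.6]
```

View pics/crops1.png

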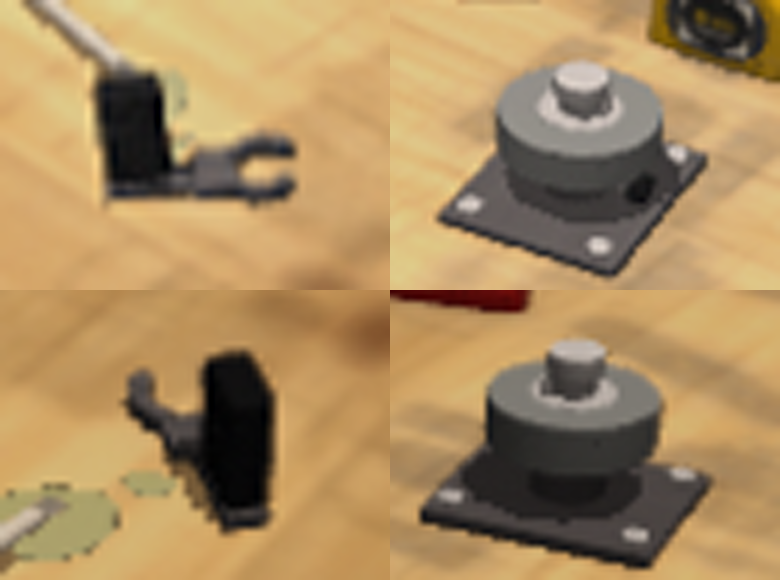

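The crops show the grip standing on the tail with the mouth pointing away from it, and the roller top, neck and head clearly visible. The clouds put the axle near (596,-46), the roller top at about z 57 and the grip near (447,258).

```bash
cat >> h.py <<'E'
from scipy.spatial.transform import Rotation as Ro
def pose():
    s=robot.sense();q=s["tcp_rot"];return np.array(s["tcp_pos"]),Ro.from_quat([q[1],q[2],q[3],q[0]]),s
def delta(target,yaw):
    "tool y axis at yaw+90 (mod 180), tool z down; returns cm shift and rotvec in tool axes"
    p,R,s=pose();best=None
    for k in(0,np.pi):
        a=yaw+k;T=Ro.from_matrix(np.array([[np.cos(a),np.sin(a),0],[np.sin(a),-np.cos(a),0],[0,0,-1]]))
        r=(R.inv()*T).as_rotvec()
        if best is None or np.linalg.norm(r)<np.linalg.norm(best): best=r
    print("shift cm",(R.inv().apply(np.array(target)-p)/10).round(3),"rot",best.round(4),"q7",round(s["joint_pos"][6],2))
E
python3 - <<'E'
from h import *
for n,b in(("scene",(180,212,220,240)),("side",(276,275,310,312))):
    c=dict(np.load(n+".npz"));P=cloud(c);I=c["image"];m=np.zeros(I.shape[:2],bool);m[b[1]:b[3],b[0]:b[2]]=1
    q=P[m&(I.max(-1)<100)&(P[...,2]>1.5)]
    q=q[(np.abs(q[:,:2]-[460,250])<60).all(1)]
    j=q[(q[:,2]<9)];t=q[q[:,2]>39]
    for lab,a in(("low",j),("top",t)):
        cc,(w,h),an=cv2.minAreaRect(a[:,:2].astype(np.float32));print(n,lab,len(a),np.round(cc,1),round(w,1),round(h,1),round(an,1))
    e,v=np.linalg.eigh(np.cov(j[:,:2].T));print("pca",np.degrees(np.arctan2(v[1,1],v[0,1])),j[:,:2].min(0),j[:,:2].max(0))
p,R,s=pose();print(R.as_matrix().round(3))
delta([470,235,230],np.radians(-40))
E
```

```text
scene low 61 [463.3 245. ] 26.2 59.0 42.8
scene top 23 [445.8 256.4] 10.9 19.8 34.5
pca 142.96717506563388 [437.45831968 217.75763689] [489.43881788 263.01811349]
side low 96 [463.1 250.6] 13.0 62.5 58.3
side top 64 [445.9 260.1] 11.3 20.7 47.3
pca 149.67050711540514 [434.98447446 233.23139597] [490.33929958 270.514538  ]
[[-0.959  0.285 -0.001]
 [ 0.285  0.959 -0.002]
 [-0.    -0.002 -1.   ]]
shift cm [-38.362 -19.027   0.077] rot [-0.0021  0.0005  0.4095] q7 -0.03
```

play_rows([
  [-2.5, -1.2, 0, 0, 0, 0.03, 0],
  [-5.5, -2.7, 0, 0, 0, 0.06, 0],
  [-9, -4.5, 0, 0, 0, 0.1, 0.1],
  [-12.5, -6.2, 0, 0, 0, 0.14, 0.2],
  [-16, -8, 0, 0, 0, 0.18, 0.2],
  [-19.5, -9.7, 0, 0, 0, 0.22, 0.2],
  [-23, -11.4, 0, 0, 0, 0.26, 0.2],
  [-26.5, -13.1, 0, 0, 0, 0.3, 0.2],
  [-30, -14.9, 0, 0, 0, 0.33, 0.2],
  [-33, -16.4, 0, 0, 0, 0.36, 0.2],
  [-35.5, -17.6, 0, 0, 0, 0.39, 0.2],
  [-37.4, -18.5, 0, 0, 0, 0.41, 0.2],
  [-38.4, -19, 0, 0, 0, 0.41, 0.2],
  [-38.4, -19, 0, 0, 0, 0.41, 0.2],
  [-38.4, -19, 0, 0, 0, 0.41, 0.2],
])

```text
clock: 1.35
tcp_pos: [469.9, 236.4, 230.9]
tcp_rot: [-0.001, 0.342, 0.94, -0.0]
force: [-0.4, 0.4, -0.1]
width: 68.3
finger_force: 0.0
```

```bash
python3 - <<'E'
from h import *
c=robot.read_camera("wrist");np.savez("w.npz",**{k:np.array(v) for k,v in c.items()});cv2.imwrite("pics/w1.png",c["image"])
p,R,s=pose();print(p,s["clock"],s["width"],s["force"],s["joint_pos"][6]);print(R.as_matrix().round(3));print(c["world_from_camera"].round(3))
P=cloud(c);print("bench z",np.nanmedian(P[...,2]))
E
```

```text
[469.20153273 237.48815431 230.9226535 ] 1.4 68.26563821273146 [-0.6286678   0.91345571 -0.14701079] 0.4582128873466037
[[-0.767  0.641 -0.002]
 [ 0.641  0.767  0.001]
 [ 0.002 -0.    -1.   ]]
[[ 6.43000e-01 -7.39000e-01 -2.03000e-01  4.19227e+02]
 [ 7.66000e-01  6.19000e-01  1.72000e-01  2.78905e+02]
 [-2.00000e-03 -2.66000e-01  9.64000e-01  3.72138e+02]
 [ 0.00000e+00  0.00000e+00  0.00000e+00  1.00000e+00]]
bench z -1.591483335633768
```

View pics/w1.png

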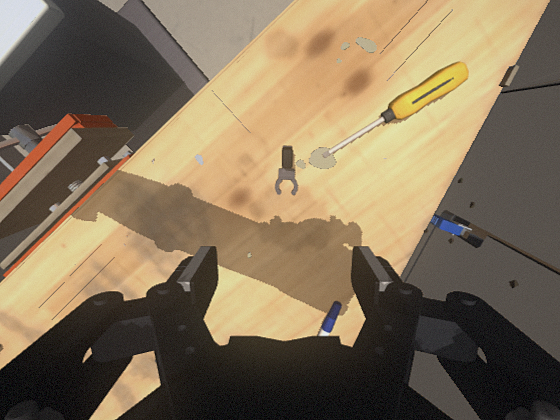

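The wrist view shows the clip at (287,170), with its grip at (288,157) and its mouth pointing down the image. The screwdriver tip is at (320,157).

```bash
cat >> h.py <<'E'
def clipfit(c,box,dz=0.):
    I=c["image"];P=cloud(c);P[...,2]+=dz;m=np.zeros(I.shape[:2],bool);m[box[1]:box[3],box[0]:box[2]]=1
    mk=m&(I.max(-1)<115)&(P[...,2]>1.5)
    t=P[mk&(P[...,2]>38)];j=P[mk&(P[...,2]<8)]
    r=cv2.minAreaRect(t[:,:2].astype(np.float32));print("top",len(t),t.mean(0).round(1),np.round(r[0],1),np.round(r[1],1),round(r[2],1))
    a=P[mk][:,:2];e,v=np.linalg.eigh(np.cov(a.T));d=v[:,1]*np.sign(v[0,1])
    y=np.arctan2(d[1],d[0]);x=a@d;n=np.array([-d[1],d[0]]);w=a@n
    print("all",len(a),"yaw",np.degrees(y).round(1))
    jr=cv2.minAreaRect(j[:,:2].astype(np.float32));print("low",len(j),np.round(jr[0],1),np.round(jr[1],1),round(jr[2],1))
    tip=j[(j[:,:2]@d)>x.max()-14][:,:2]@n
    org=d*(x.max()-10.5)+n*(tip.min()+tip.max())/2
    tx=t[:,:2].mean(0);dd=org-tx
    print("origin",org.round(1),"tipwidth",np.ptp(tip).round(1),"grip->origin",np.linalg.norm(dd).round(1),"yaw",np.degrees(np.arctan2(dd[1],dd[0])).round(1))
E
python3 - <<'E'
from h import *
c=dict(np.load("w.npz"));clipfit(c,(265,138,312,200),1.6)
print("K",c["K"][0,0]); 
E
```

```text
top 207 [448.5 257.8  41.8] [448.9 257.6] [11.4 21.6] 49.9
all 270 yaw -40.2
low 44 [461.8 243.6] [23.2 61.3] 50.5
origin [477.3 230.9] tipwidth 23.3 grip->origin 39.4 yaw -43.0
K 291.64966303324155
```

```bash
python3 - <<'E'
from h import *
delta([448.5,257.6,80],np.radians(-40.5))
E
```

```text
shift cm [ 2.848  0.222 15.098] rot [-0.0004 -0.002   0.0108] q7 0.46
```

play_rows([
  [0.6, 0.1, 2, 0, 0, 0.01, 0.4],
  [1.4, 0.2, 5, 0, 0, 0.01, 0.65],
  [2.2, 0.2, 8.5, 0, 0, 0.01, 0.65],
  [2.7, 0.2, 12, 0, 0, 0.01, 0.65],
  [2.8, 0.2, 14.5, 0, 0, 0.01, 0.65],
  [2.8, 0.2, 15.1, 0, 0, 0.01, 0.65],
  [2.8, 0.2, 15.1, 0, 0, 0.01, 0.65],
  [2.8, 0.2, 15.1, 0, 0, 0.01, 0.65],
])

```text
clock: 2.07
tcp_pos: [450.7, 256.7, 81.4]
tcp_rot: [0.0, 0.346, 0.938, 0.001]
force: [0.7, 0.6, 0.4]
width: 29.7
finger_force: 0.0
```

```bash
python3 - <<'E'
from h import *
c=robot.read_camera("wrist");np.savez("w.npz",**{k:np.array(v) for k,v in c.items()});cv2.imwrite("pics/w2.png",c["image"])
p,R,s=pose();print(p,s["clock"],s["width"],s["force"]);
P=cloud(c);print("bench z",np.nanmedian(P[...,2]))
delta([448.5,257.6,8],np.radians(-40.5))
E
```

```text
[451.69885584 256.73195181  82.20638883] 2.1167 29.85256650412192 [0.3193724  0.21488419 0.65672099]
bench z -1.8270757123164287
shift cm [ 0.306 -0.17   7.42 ] rot [ 0.0038  0.0009 -0.0008] q7 0.44
```

View pics/w2.png

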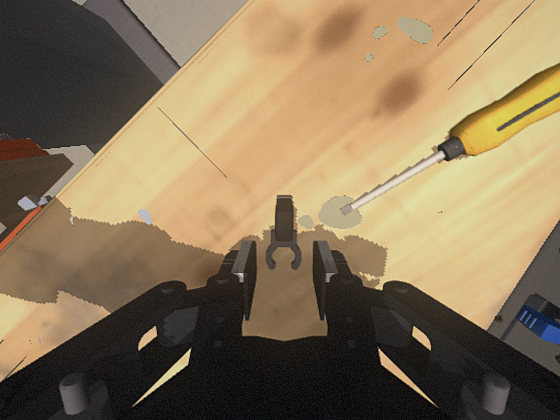

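The grip at (285,215) is centred between the fingertips (columns 248–318), and the screwdriver tip at (345,210) is clear.

```bash
python3 - <<'E'
from h import *
c=dict(np.load("w.npz"));clipfit(c,(266,190,304,240),1.8)
E
```

```text
top 552 [447.9 258.3  42. ] [448.3 257.9] [11.5 21.2] 49.9
all 853 yaw -41.9
low 116 [453.5 253.5] [20.1 36.9] 49.5
origin [459.5 248.6] tipwidth 20.3 grip->origin 15.1 yaw -39.9
```

play_rows([
  [0.2, -0.1, 2, 0, 0, 0, 0.65],
  [0.3, -0.1, 4.5, 0, 0, 0, 0.65],
  [0.3, -0.1, 6.5, 0, 0, 0, 0.65],
  [0.3, -0.1, 7.3, 0, 0, 0, 0.65],
  [0.3, -0.1, 7.3, 0, 0, 0, 0.65],
  [0.3, -0.1, 7.3, 0, 0, 0, 0.65],
  [0.3, -0.1, 7.3, 0, 0, 0, 0.75],
  [0.3, -0.1, 7.3, 0, 0, 0, 0.82],
  [0.3, -0.1, 7.3, 0, 0, 0, 0.88],
  [0.3, -0.1, 7.3, 0, 0, 0, 1],
  [0.3, -0.1, 7.3, 0, 0, 0, 1],
  [0.3, -0.1, 7.3, 0, 0, 0, 1],
  [0.3, -0.1, 7.3, 0, 0, 0, 1],
], squeeze=60)

```text
clock: 3.2
tcp_pos: [448.9, 257.3, 9.0]
tcp_rot: [0.001, 0.347, 0.938, 0.001]
force: [-1.2, -1.2, 6.4]
width: 11.3
finger_force: 60.2
```

play_rows([
  [0, 0, -0.3, 0, 0, 0, 1],
  [0, 0, -1, 0, 0, 0, 1],
  [0, 0, -2.5, 0, 0, 0, 1],
  [0, 0, -5, 0, 0, 0, 1],
  [0, 0, -8, 0, 0, 0, 1],
  [-0.9, -0.5, -10, 0, 0, 0, 1],
  [-2.5, -1.5, -11, 0, 0, 0, 1],
  [-5, -3, -11, 0, 0, 0, 1],
  [-7.7, -4.6, -11, 0, 0, 0, 1],
  [-10.4, -6.2, -11, 0, 0, 0, 1],
  [-13.1, -7.8, -11, 0, 0, 0, 1],
  [-15.7, -9.4, -11, 0, 0, 0, 1],
  [-18.2, -10.9, -11, 0, 0, 0, 1],
  [-20.3, -12.1, -11, 0, 0, 0, 1],
  [-21.7, -13, -11, 0, 0, 0, 1],
  [-22.4, -13.4, -11, 0, 0, 0, 1],
  [-22.4, -13.4, -11, 0, 0, 0, 1],
  [-22.4, -13.4, -11, 0, 0, 0, 1],
  [-22.4, -13.4, -11, 0, 0, 0, 1],
])

```text
clock: 4.78
tcp_pos: [529.9, 11.3, 117.2]
tcp_rot: [-0.001, 0.346, 0.938, 0.001]
force: [0.0, -0.1, -1.3]
width: 11.0
finger_force: 59.2
```

```bash
python3 - <<'E'
from h import *
ims=[]
for n,b in(("scene",(275,150,375,275)),("side",(265,120,345,220))):
    c=robot.read_camera(n);np.savez(n+"2.npz",**{k:np.array(v) for k,v in c.items()});ims.append(cv2.resize(c["image"][b[1]:b[3],b[0]:b[2]],(400,500),interpolation=cv2.INTER_CUBIC))
c=robot.read_camera("wrist");np.savez("w3.npz",**{k:np.array(v) for k,v in c.items()})
cv2.imwrite("pics/hover.png",np.hstack(ims))
p,R,s=pose();print(p,s["clock"],s["width"],s["force"],s["finger_force"]);print(R.as_matrix().round(3))
E
```

```text
[530.03117724  10.87318548 117.20841861] 4.9333 11.245954996714351 [-0.02242375  0.44541734 -0.62239782] 59.21767294406891
[[-0.761  0.649 -0.   ]
 [ 0.649  0.761  0.001]
 [ 0.001  0.    -1.   ]]
```

View pics/hover.png

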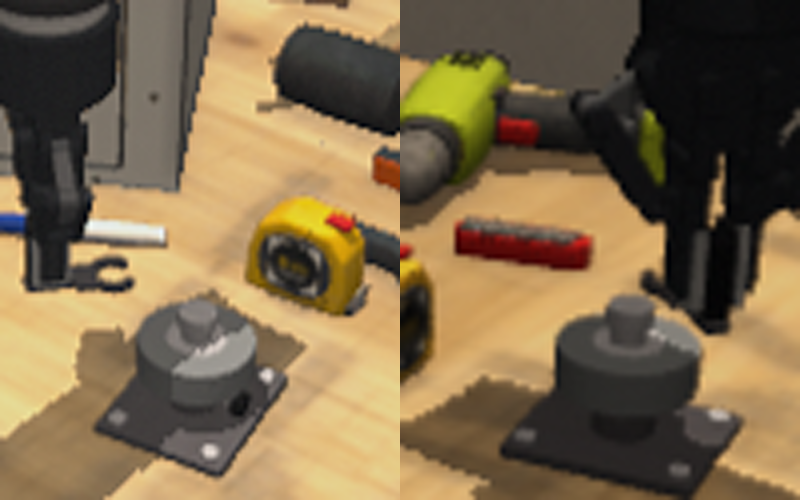

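The clip hangs level in the fingers, its mouth toward the roller and beside it. Crop positions: jaw tips at (130,275) in the scene half and axle head at (197,318).

```bash
cat >> h.py <<'E'
def headfit(P,box,r0=(596,-47),zr=57.5):
    m=np.zeros(P.shape[:2],bool);m[box[1]:box[3],box[0]:box[2]]=1
    z=P[...,2];rr=np.hypot(P[...,0]-r0[0],P[...,1]-r0[1])
    with np.errstate(invalid="ignore"):
        t=P[m&(rr<16)&(z>zr+18)&(z<zr+26)];f=P[m&(rr>17)&(rr<33)&(z>zr-4)&(z<zr+4)]
        ring=P[m&(rr<45)&(z>zr-3)&(z<zr+8)]
    for l,q in(("head",t),("ring",ring)):
        if len(q)<5: print(l,len(q)); continue
        c,r=cv2.minEnclosingCircle(q[:,:2].astype(np.float32));print(l,len(q),np.round(c,1),round(r,1),"z",np.median(q[:,2]).round(1))
    print("face z",len(f),np.median(f[:,2]).round(2))
E
python3 - <<'E'
from h import *
for n,b in(("scene",(296,215,350,268)),("side",(280,172,338,222)),("scene2",(296,215,350,268)),("side2",(280,172,338,222)),("w3",(0,0,560,420))):
    c=dict(np.load(n+".npz"));P=cloud(c);print(n);headfit(P,b)
c=dict(np.load("w3.npz"));cv2.imwrite("pics/w3.png",c["image"])
d=np.array([.761,-.649]);nn=np.array([.649,.761])
for n,b in(("scene2",(280,205,310,225)),("side2",(310,170,345,190))):
    c=dict(np.load(n+".npz"));P=cloud(c)[b[1]:b[3],b[0]:b[2]].reshape(-1,3);I=c["image"][b[1]:b[3],b[0]:b[2]].reshape(-1,3)
    with np.errstate(invalid="ignore"): q=P[(P[:,2]>98)&(P[:,2]<118)]
    t=np.array([530,10.9]);u=(q[:,:2]-t)@d;v=(q[:,:2]-t)@nn;k=u>28
    print(n,len(q),k.sum(),"fwd max",u[u<70].max().round(1),"lat",v[k].min().round(1),v[k].max().round(1),"z",np.percentile(q[k,2],[5,50,95]).round(1))
E
```

```text
scene
head 53 [596.4 -48. ] 11.8 z 78.5
ring 395 [596.3 -49.5] 36.8 z 58.0
face z 237 57.97
side
head 33 [596.5 -46.1] 11.0 z 77.2
ring 266 [595.9 -46.4] 36.1 z 56.9
face z 157 56.78
scene2
head 53 [597.9 -47.4] 13.2 z 78.0
ring 386 [596.  -47.8] 37.4 z 57.9
face z 239 57.82
side2
head 35 [596.9 -45.7] 12.3 z 77.1
ring 263 [596.5 -47.3] 36.6 z 56.9
face z 155 56.88
w3
head 98 [594.8 -45. ] 9.3 z 75.9
ring 427 [599.1 -47.4] 19.0 z 55.7
face z 45 55.43
scene2 124 57 fwd max 48.2 lat -15.5 16.6 z [109.3 113.  115.8]
side2 65 20 fwd max 43.5 lat 8.5 15.7 z [109.3 112.8 114.1]
```

View pics/w3.png

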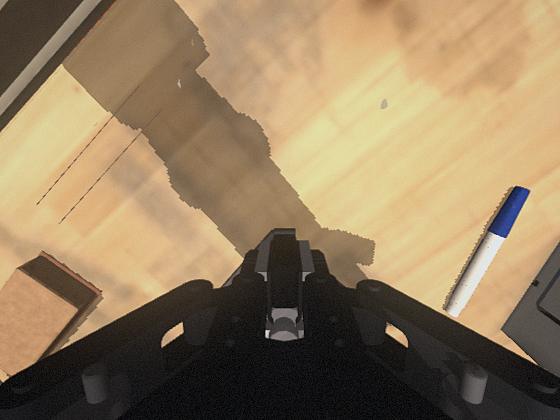

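The axle head at (285,325) lies straight ahead between the fingers, in line with the grip. That matches the numbers: axle about 88 mm ahead of the TCP and 1 mm to the side.

play_rows([
  [-0.5, -0.05, 0.5, 0, 0, 0, 1],
  [-1.2, -0.1, 1.5, 0, 0, 0, 1],
  [-1.7, -0.1, 2.6, 0, 0, 0, 1],
  [-1.8, -0.1, 3.5, 0, 0, 0, 1],
  [-1.8, -0.1, 4.1, 0, 0, 0, 1],
  [-1.8, -0.1, 4.4, 0, 0, 0, 1],
  [-1.8, -0.1, 4.5, 0, 0, 0, 1],
  [-1.8, -0.1, 4.5, 0, 0, 0, 1],
  [-1.8, -0.1, 4.5, 0, 0, 0, 1],
  [-1.8, -0.1, 4.5, 0, 0, 0, 1],
])

```text
clock: 5.77
tcp_pos: [543.8, -3.3, 72.8]
tcp_rot: [0.001, 0.347, 0.938, 0.0]
force: [0.9, -0.1, -0.4]
width: 11.5
finger_force: 59.2
```

```bash
python3 - <<'E'
from h import *
ims=[]
for n,b in(("scene",(290,195,350,270)),("side",(275,145,335,220))):
    c=robot.read_camera(n);np.savez(n+"3.npz",**{k:np.array(v) for k,v in c.items()});ims.append(cv2.resize(c["image"][b[1]:b[3],b[0]:b[2]],(400,500),interpolation=cv2.INTER_CUBIC))
cv2.imwrite("pics/near.png",np.hstack(ims))
p,R,s=pose();print(p,s["clock"],s["width"],s["force"],s["finger_force"])
f=R.inv().apply(np.array([596.3,-47,57.4])-p);print("axle in tool mm",f.round(1))
E
```

```text
[543.78998289  -3.36221801  72.83864541] 5.8667 10.93856436738669 [ 0.6070976   0.08267523 -0.15007416] 59.22094166278839
axle in tool mm [-68.3   1.   15.5]
```

View pics/near.png

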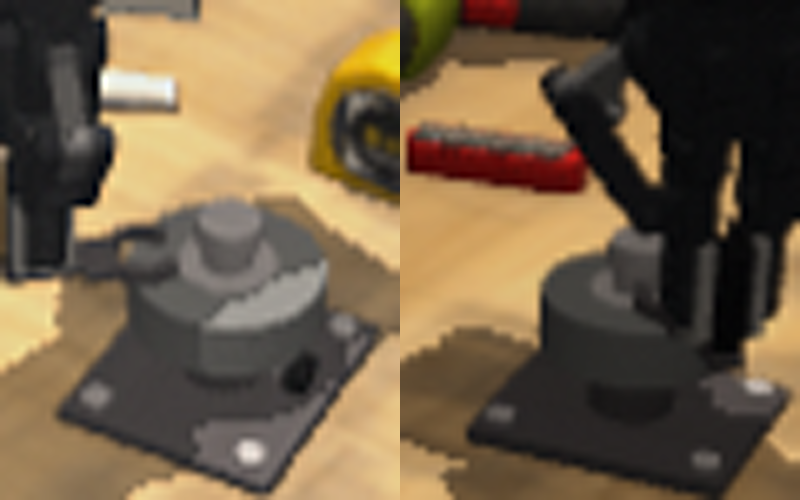

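The clip is over the roller's near edge, with its jaw tips about 6 mm short of the head. Now I'll feel downward.

play_rows([
  [0, 0.03, 0.1, 0, 0, 0, 1],
  [0, 0.06, 0.2, 0, 0, 0, 1],
  [0, 0.06, 0.3, 0, 0, 0, 1],
  [0, 0.06, 0.4, 0, 0, 0, 1],
  [0, 0.06, 0.4, 0, 0, 0, 1],
  [0, 0.06, 0.4, 0, 0, 0, 1],
])

```text
clock: 6.37
tcp_pos: [543.7, -3.0, 68.1]
tcp_rot: [-0.0, 0.347, 0.938, -0.0]
force: [-0.8, 0.0, -0.0]
width: 11.3
finger_force: 59.2
```

play_rows([
  [0, 0, 0.05, 0, 0, 0, 1],
  [0, 0, 0.1, 0, 0, 0, 1],
  [0, 0, 0.1, 0, 0, 0, 1],
  [0, 0, 0.1, 0, 0, 0, 1],
])

```text
clock: 6.7
tcp_pos: [543.8, -3.1, 67.3]
tcp_rot: [-0.0, 0.347, 0.938, -0.0]
force: [0.0, 0.3, -0.0]
width: 11.2
finger_force: 59.2
```

play_rows([
  [0, 0, 0.05, 0, 0, 0, 1],
  [0, 0, 0.05, 0, 0, 0, 1],
  [0, 0, 0.05, 0, 0, 0, 1],
])

```text
clock: 6.95
tcp_pos: [543.8, -3.0, 66.8]
tcp_rot: [-0.0, 0.347, 0.938, 0.0]
force: [-0.0, 0.4, -0.2]
width: 11.3
finger_force: 59.2
```

play_rows([
  [0, 0, 0.05, 0, 0, 0, 1],
  [0, 0, 0.05, 0, 0, 0, 1],
  [0, 0, 0.05, 0, 0, 0, 1],
])

```text
clock: 7.2
tcp_pos: [543.8, -3.0, 66.3]
tcp_rot: [-0.0, 0.347, 0.938, 0.0]
force: [0.4, -0.8, -0.3]
width: 11.0
finger_force: 59.2
```

play_rows([
  [0, 0, 0.05, 0, 0, 0, 1],
  [0, 0, 0.05, 0, 0, 0, 1],
  [0, 0, 0.05, 0, 0, 0, 1],
])

```text
clock: 7.45
tcp_pos: [543.8, -3.1, 65.8]
tcp_rot: [-0.0, 0.347, 0.938, -0.0]
force: [0.3, -0.3, -0.4]
width: 11.2
finger_force: 59.2
```

play_rows([
  [0, 0, 0.05, 0, 0, 0, 1],
  [0, 0, 0.05, 0, 0, 0, 1],
  [0, 0, 0.05, 0, 0, 0, 1],
])

```text
clock: 7.7
tcp_pos: [544.0, -3.0, 65.6]
tcp_rot: [0.0, 0.347, 0.938, 0.0]
force: [-1.6, 1.3, 2.8]
width: 11.0
finger_force: 59.5
```

Light contact: 2.8 N upward. Now I'll slide toward the neck.

play_rows([
  [-0.15, 0, 0, 0, 0, 0, 1],
  [-0.3, 0, 0, 0, 0, 0, 1],
  [-0.45, 0, 0, 0, 0, 0, 1],
  [-0.6, 0, 0, 0, 0, 0, 1],
  [-0.75, 0, 0, 0, 0, 0, 1],
  [-0.9, 0, 0, 0, 0, 0, 1],
  [-0.9, 0, 0, 0, 0, 0, 1],
])

```text
clock: 8.28
tcp_pos: [551.0, -8.6, 65.7]
tcp_rot: [0.0, 0.347, 0.938, 0.0]
force: [-2.1, 1.2, 4.7]
width: 11.3
finger_force: 59.8
```

play_rows([
  [-0.1, 0, -0.02, 0, 0, 0, 1],
  [-0.2, 0, -0.02, 0, 0, 0, 1],
  [-0.3, 0, -0.02, 0, 0, 0, 1],
  [-0.4, 0, -0.02, 0, 0, 0, 1],
  [-0.4, 0, -0.02, 0, 0, 0, 1],
])

```text
clock: 8.7
tcp_pos: [553.6, -11.1, 65.7]
tcp_rot: [-0.0, 0.347, 0.938, 0.0]
force: [-2.7, 1.6, 5.0]
width: 11.6
finger_force: 59.9
```

play_rows([
  [-0.1, 0, 0, 0, 0, 0, 1],
  [-0.2, 0, 0, 0, 0, 0, 1],
  [-0.2, 0, 0, 0, 0, 0, 1],
])

```text
clock: 8.95
tcp_pos: [555.1, -12.3, 65.7]
tcp_rot: [-0.0, 0.347, 0.938, 0.0]
force: [-2.7, 1.3, 5.6]
width: 11.2
finger_force: 60.0
```

play_rows([
  [-0.1, 0, -0.04, 0, 0, 0, 1],
  [-0.2, 0, -0.04, 0, 0, 0, 1],
  [-0.2, 0, -0.04, 0, 0, 0, 1],
])

```text
clock: 9.2
tcp_pos: [556.0, -13.3, 65.7]
tcp_rot: [-0.001, 0.347, 0.938, 0.0]
force: [-3.4, 2.1, 5.2]
width: 11.0
finger_force: 60.0
```

play_rows([
  [-0.1, 0, 0, 0, 0, 0, 1],
  [-0.2, 0, 0, 0, 0, 0, 1],
  [-0.2, 0, 0, 0, 0, 0, 1],
])

```text
clock: 9.45
tcp_pos: [557.1, -13.4, 65.8]
tcp_rot: [-0.002, 0.346, 0.938, 0.001]
force: [-3.2, 4.3, 6.5]
width: 11.4
finger_force: 60.2
```

play_rows([
  [-0.1, 0, -0.04, 0, 0, 0, 1],
  [-0.2, 0, -0.04, 0, 0, 0, 1],
  [-0.2, 0, -0.04, 0, 0, 0, 1],
])

```text
clock: 9.7
tcp_pos: [558.1, -13.6, 65.9]
tcp_rot: [-0.003, 0.346, 0.938, 0.001]
force: [-3.9, 5.6, 6.4]
width: 11.5
finger_force: 60.1
```

play_rows([
  [-0.1, 0, -0.02, 0, 0, 0, 1],
  [-0.2, 0, -0.02, 0, 0, 0, 1],
  [-0.2, 0, -0.02, 0, 0, 0, 1],
])

```text
clock: 9.95
tcp_pos: [558.3, -13.8, 66.0]
tcp_rot: [-0.004, 0.346, 0.938, 0.001]
force: [-6.3, 7.0, 8.0]
width: 10.9
finger_force: 60.5
```

play_rows([
  [-0.1, 0, -0.06, 0, 0, 0, 1],
  [-0.2, 0, -0.06, 0, 0, 0, 1],
  [-0.2, 0, -0.06, 0, 0, 0, 1],
])

```text
clock: 10.2
tcp_pos: [559.1, -14.8, 66.1]
tcp_rot: [-0.005, 0.346, 0.938, 0.001]
force: [-7.4, 7.9, 6.2]
width: 11.5
finger_force: 60.3
```

```bash
python3 - <<'E'
from h import *
p,R,s=pose();print(p.round(2),R.as_matrix().round(4)[:,2],s["force"].round(2) if hasattr(s["force"],"round") else s["force"],s["wrist_torque"])
print("axle in tool",R.inv().apply(np.array([596.3,-47,57.4])-p).round(1),"F tool",R.inv().apply(s["force"]).round(2))
E
```

```text
[559.06 -14.76  66.08] [-0.0087  0.0062 -0.9999] [-7.44  7.88  6.24] [1.41005406 1.42593365 0.01878505]
axle in tool [-49.3  -0.4   8.2] F tool [10.84  1.16 -6.12]
```

play_rows([
  [-0.1, 0, -0.04, 0, 0, 0, 1],
  [-0.2, 0, -0.04, 0, 0, 0, 1],
  [-0.2, 0, -0.04, 0, 0, 0, 1],
])

```text
clock: 10.45
tcp_pos: [561.8, -17.7, 66.1]
tcp_rot: [-0.003, 0.346, 0.938, 0.001]
force: [-3.2, 4.5, -0.3]
width: 10.9
finger_force: 59.3
```

play_rows([
  [-0.1, 0, -0.02, 0, 0, 0, 1],
  [-0.1, 0, -0.02, 0, 0, 0, 1],
  [-0.1, 0, -0.02, 0, 0, 0, 1],
])

```text
clock: 10.7
tcp_pos: [565.9, -21.5, 67.3]
tcp_rot: [0.001, 0.347, 0.938, -0.0]
force: [2.0, 1.6, -0.1]
width: 11.1
finger_force: 59.0
```

play_rows([
  [-0.05, 0, 0.05, 0, 0, 0, 1],
  [-0.1, 0, 0.1, 0, 0, 0, 1],
  [-0.15, 0, 0.13, 0, 0, 0, 1],
  [-0.2, 0, 0.13, 0, 0, 0, 1],
  [-0.2, 0, 0.13, 0, 0, 0, 1],
])

```text
clock: 11.12
tcp_pos: [567.8, -23.0, 66.9]
tcp_rot: [0.001, 0.347, 0.938, 0.0]
force: [4.1, 0.7, -1.7]
width: 11.1
finger_force: 59.1
```

```bash
python3 - <<'E'
from h import *
p,R,s=pose();print(p.round(2),s["clock"])
print("axle in tool",R.inv().apply(np.array([596.3,-47,57.4])-p).round(1),"F tool",R.inv().apply(s["force"]).round(2))
ims=[]
for n,b in(("scene",(290,195,350,270)),("side",(275,145,335,220))):
    c=robot.read_camera(n);ims.append(cv2.resize(c["image"][b[1]:b[3],b[0]:b[2]],(400,500),interpolation=cv2.INTER_CUBIC))
cv2.imwrite("pics/home.png",np.hstack(ims))
E
```

```text
[567.81 -23.02  66.9 ] 11.1167
axle in tool [-37.2   0.3   9.6] F tool [-2.64  3.2   1.67]
```

View pics/home.png

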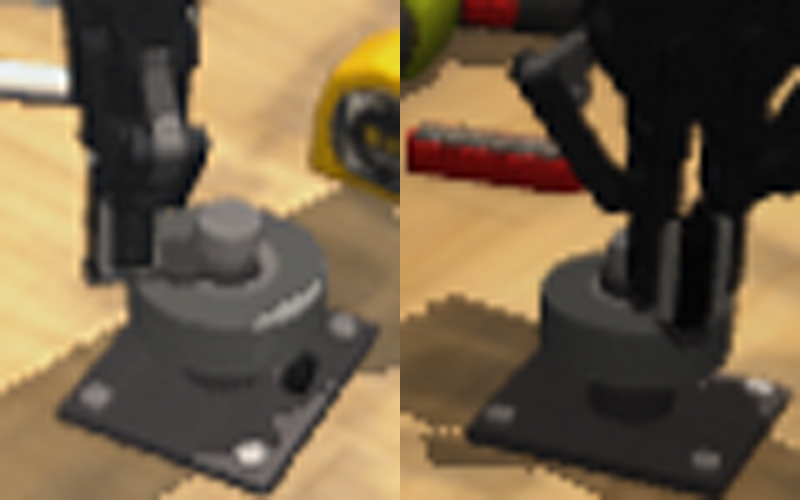

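The jaws are around the neck, under the head. The clip still draws slightly forward, so I'll follow it until it resists and relieve the side force.

play_rows([
  [-0.05, 0.05, 0.05, 0, 0, 0, 1],
  [-0.1, 0.1, 0.08, 0, 0, 0, 1],
  [-0.1, 0.1, 0.08, 0, 0, 0, 1],
  [-0.1, 0.1, 0.08, 0, 0, 0, 1],
])

```text
clock: 11.55
tcp_pos: [568.3, -22.8, 65.8]
tcp_rot: [0.0, 0.347, 0.938, -0.0]
force: [3.9, 0.6, 0.7]
width: 11.5
finger_force: 59.4
```

```bash
cat > st.py <<'E'
from h import *
p,R,s=pose();print(p.round(2),s["clock"],"axle in tool",R.inv().apply(np.array([596.3,-47,57.4])-p).round(1),"F tool",R.inv().apply(s["force"]).round(2),"T tool",R.inv().apply(s["wrist_torque"]).round(2))
E
python3 st.py
```

```text
[568.25 -22.82  65.76] 11.55 axle in tool [-37.   -0.1   8.4] F tool [-2.63  2.98 -0.74] T tool [-0.63 -0.61 -0.05]
```

play_rows([
  [-0.1, 0.05, 0, 0, 0, 0, 1],
  [-0.15, 0.1, 0, 0, 0, 0, 1],
  [-0.15, 0.1, 0, 0, 0, 0, 1],
  [-0.15, 0.1, 0, 0, 0, 0, 1],
])

```text
clock: 11.88
tcp_pos: [568.7, -22.7, 65.8]
tcp_rot: [-0.001, 0.347, 0.938, -0.0]
force: [-1.1, 0.0, 4.4]
width: 11.2
finger_force: 59.9
```

```bash
python3 st.py
```

```text
[568.72 -22.71  65.75] 11.8833 axle in tool [-36.8  -0.5   8.3] F tool [ 0.89 -0.71 -4.4 ] T tool [-0.1   0.15 -0.01]
```

play_rows([
  [-0.1, 0, -0.03, 0, 0, 0, 1],
  [-0.15, 0, -0.03, 0, 0, 0, 1],
  [-0.15, 0, -0.03, 0, 0, 0, 1],
  [-0.15, 0, -0.03, 0, 0, 0, 1],
])

```text
clock: 12.22
tcp_pos: [569.2, -23.0, 65.8]
tcp_rot: [-0.002, 0.347, 0.938, -0.0]
force: [-3.4, 2.5, 6.5]
width: 10.9
finger_force: 60.1
```

```bash
python3 st.py
```

```text
[569.16 -23.02  65.77] 12.2167 axle in tool [-36.2  -0.5   8.2] F tool [ 4.2  -0.34 -6.5 ] T tool [ 0.06  0.55 -0.09]
```

Seated: it resists firmly and no longer advances. I'll relax the load and release.

play_rows([
  [0.1, 0, -0.03, 0, 0, 0, 1],
  [0.2, 0, -0.05, 0, 0, 0, 1],
  [0.2, 0, -0.05, 0, 0, 0, 0.95],
  [0.2, 0, -0.05, 0, 0, 0, 0.85],
  [0.2, 0, -0.05, 0, 0, 0, 0.75],
  [0.2, 0, -0.05, 0, 0, 0, 0.65],
  [0.2, 0, -0.05, 0, 0, 0, 0.6],
  [0.2, 0, -0.05, 0, 0, 0, 0.6],
  [0.2, 0, -0.05, 0, 0, 0, 0.6],
], squeeze=20)

```text
clock: 12.97
tcp_pos: [569.3, -22.4, 66.4]
tcp_rot: [-0.0, 0.347, 0.938, -0.0]
force: [-0.3, 0.0, 0.3]
width: 34.3
finger_force: 0.0
```

play_rows([
  [0, 0, -0.5, 0, 0, 0, 0.6],
  [0, 0, -1.5, 0, 0, 0, 0.6],
  [0, 0, -3, 0, 0, 0, 0.6],
  [0, 0, -5, 0, 0, 0, 0.6],
  [1, 0, -7.5, 0, 0, 0, 0.6],
  [4, 0, -10, 0, 0, 0, 0.6],
  [8, 0, -12, 0, 0, 0, 0.6],
  [12, 0, -13, 0, 0, 0, 0.6],
  [14, 0, -13, 0, 0, 0, 0.6],
  [14, 0, -13, 0, 0, 0, 0.6],
  [14, 0, -13, 0, 0, 0, 0.6],
])

```text
clock: 13.88
tcp_pos: [462.9, 70.0, 197.8]
tcp_rot: [0.001, 0.345, 0.938, 0.001]
force: [-0.4, -0.0, 1.0]
width: 34.3
finger_force: 0.0
```

```bash
python3 st.py; python3 - <<'E'
from h import *
ims=[]
d=np.array([.761,-.649]);nn=np.array([.649,.761])
for n,b in(("scene",(290,195,350,270)),("side",(280,145,340,220))):
    c=robot.read_camera(n);ims.append(cv2.resize(c["image"][b[1]:b[3],b[0]:b[2]],(400,500),interpolation=cv2.INTER_CUBIC))
    P=cloud(c)[b[1]:b[3],b[0]:b[2]].reshape(-1,3);r=(P[:,:2]-[596.3,-47]);u=r@d;v=r@nn
    with np.errstate(invalid="ignore"): t=(P[:,2]>88)&(P[:,2]<106)&(np.hypot(u,v)<70)
    print(n,"grip",t.sum(),"u",u[t].min().round(1),u[t].max().round(1),u[t].mean().round(1),"v",v[t].mean().round(1),"z",P[t,2].max().round(1))
cv2.imwrite("pics/final.png",np.hstack(ims))
E
```

```text
[462.86  69.96 197.77] 13.8833 axle in tool [-177.3   -2.9  140.5] F tool [ 0.33 -0.3  -0.95] T tool [ 0.   -0.03 -0.02]
scene grip 68 u -50.1 -28.7 -39.6 v -2.4 z 101.6
side grip 54 u -51.7 -29.1 -43.2 v 1.4 z 100.0
```

View pics/final.png

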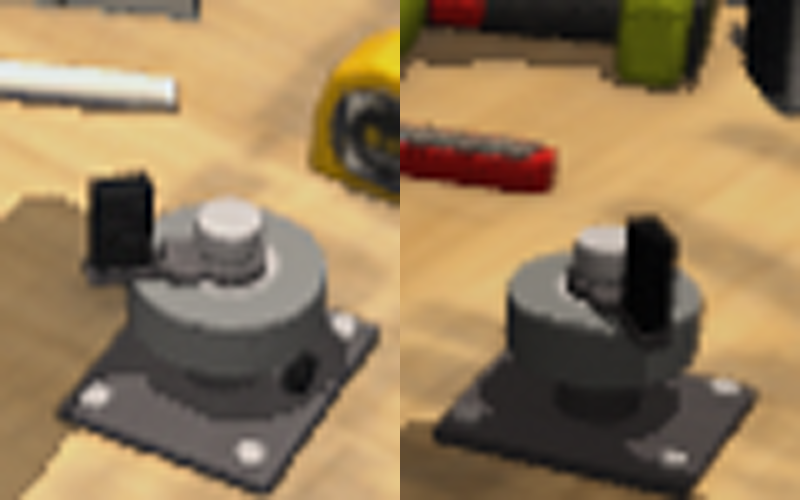

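The clip sits flat around the neck. The grip spans 29–51 mm behind the axle line, as expected when fully home, and the gripper is clear.

```bash
python3 -c "
from bench import robot
print(robot.job_done())"
```

```text
the job is handed in; nothing more can be done
None
```

The clip is snapped home in the axle groove and released, with the gripper clear, and the job was handed in at about 14 s; forces read at the wrist at the end of each move stayed under 13 N, and no bystander was knowingly touched.

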